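# Find the unlatched vial heater lid and hold it open

## Task

The vial heater will not start because one of its three lids has not latched. Going from left to right, tap the bolt head on each lid with the fingertips: latched lids are solid, the unlatched one gives a few millimetres under the push and springs back. Then take that lid by its T-bar, swing it at least half way up (45 degrees, better 55), leaving the other lids shut and the things around undisturbed, and finish while still holding it up by the bar, because its hinge spring would close it before the seal can be changed.

Things in the scene. Friction and masses are not known exactly. Their poses are not given: they have to be found in the camera images.
- heater: white bench-top vial heater, 170 (x) x 264 (y) x 89 mm high without lids, fixed; upper deck in front of its aluminium block at z = 55 mm. Origin: centre of its underside; x from its front (control panel, robot side) to its back, y to its left, z up. Three equal lids (82 x 58 x 9 mm, top at z = 103 mm) in a row along y, 78 mm apart, hinged at the back, a bolt on and a T-bar in front of each.
- bolt_left: hex head of the clamp bolt in the lid at the robot's left (+y side): 21 mm across, 10 mm high, dark steel. Origin: middle of the flat top of the head, 116.5 mm above the table when the lid is shut, 56 mm in front of the hinge axis; z out of the lid.
- bolt_middle: hex head of the clamp bolt in the lid at the middle: 21 mm across, 10 mm high, dark steel. Origin: middle of the flat top of the head, 116.5 mm above the table when the lid is shut, 56 mm in front of the hinge axis; z out of the lid.
- bolt_right: hex head of the clamp bolt in the lid at the robot's right (-y side): 21 mm across, 10 mm high, dark steel. Origin: middle of the flat top of the head, 116.5 mm above the table when the lid is shut, 56 mm in front of the hinge axis; z out of the lid.
- bar_left: steel T-bar (lift handle) of the lid at the robot's left (+y side): cross bar 13 mm thick, 26 mm long along y, on an 8 mm stem from its middle back to the lid's front edge, 33 mm behind it. Origin: centre of the cross bar, 100 mm above the table when shut, 130 mm in front of the hinge axis; axes are the lid's (x towards the hinge, y along the bar). It can turn between gripper pads as the lid swings.
- bar_middle: steel T-bar (lift handle) of the lid at the middle: cross bar 13 mm thick, 26 mm long along y, on an 8 mm stem from its middle back to the lid's front edge, 33 mm behind it. Origin: centre of the cross bar, 100 mm above the table when shut, 130 mm in front of the hinge axis; axes are the lid's (x towards the hinge, y along the bar). It can turn between gripper pads as the lid swings.
- bar_right: steel T-bar (lift handle) of the lid at the robot's right (-y side): cross bar 13 mm thick, 26 mm long along y, on an 8 mm stem from its middle back to the lid's front edge, 33 mm behind it. Origin: centre of the cross bar, 100 mm above the table when shut, 130 mm in front of the hinge axis; axes are the lid's (x towards the hinge, y along the bar). It can turn between gripper pads as the lid swings.
- lid_left_hinge (a point): middle of the hinge axis of the lid at the robot's left (+y side), 99 mm above the table; the axis runs along the heater's y.
- lid_left (a joint): angle in rad of the lid at the robot's left (+y side): 0 shut, grows to 1.45 as it swings up and back. Two lids are latched and stay within 0.02 of 0; the third, at a different place each time, looks the same but yields to -0.09 (5 mm at its bolt) under a push of about 1 N, meets a stop, and springs back. A raised lid is pulled shut by its spring and weight, about 3 N at the T-bar.
- lid_middle_hinge (a point): middle of the hinge axis of the lid at the middle, 99 mm above the table; the axis runs along the heater's y.
- lid_middle (a joint): angle in rad of the lid at the middle: 0 shut, grows to 1.45 as it swings up and back. Two lids are latched and stay within 0.02 of 0; the third, at a different place each time, looks the same but yields to -0.09 (5 mm at its bolt) under a push of about 1 N, meets a stop, and springs back. A raised lid is pulled shut by its spring and weight, about 3 N at the T-bar.
- lid_right_hinge (a point): middle of the hinge axis of the lid at the robot's right (-y side), 99 mm above the table; the axis runs along the heater's y.
- lid_right (a joint): angle in rad of the lid at the robot's right (-y side): 0 shut, grows to 1.45 as it swings up and back. Two lids are latched and stay within 0.02 of 0; the third, at a different place each time, looks the same but yields to -0.09 (5 mm at its bolt) under a push of about 1 N, meets a stop, and springs back. A raised lid is pulled shut by its spring and weight, about 3 N at the T-bar.
- jar_mid (a point): centre of a small sample jar with a red screw lid, 42 mm across, 56 mm tall, standing near the heater; leave it alone
- dropper_mid (a point): centre of an amber dropper bottle with black top, 31 mm across, 96 mm tall, standing near the heater; leave it alone
- marker_mid (a point): centre of a black marker pen, 127 mm long, 15 mm thick, lying near the heater; leave it alone
- tubes_mid (a point): centre of an orange block of capped microtubes, 62 x 112 x 38 mm, standing to the right of the heater; leave it alone

How it is judged:
By the outcome, as a careful person would: the job done as asked, in the order asked, and still so for the second after the job is handed in, while the arm keeps its last pose, push and grip.
It also fails if it takes over 43 s, if anything falls off the work surface, if the arm or the gripper's body presses on something with over 40 N, if the wrist force passes 120 N, or if a joint passes its speed limit or range.

## Robot

A 6-joint arm with a two-finger parallel gripper is mounted at the origin on a cart in front of the work surface, level with it; the furniture and walls round the work are solid. World frame = base frame: x ahead of the robot, y to its left, z up, the work surface at z = 0. Lengths are in mm, angles in rad, forces in N, time in s.
With the tool pointing down it reaches from about 350 to 775 mm from the base axis. Payload 5.5 kg.
Tool frame: the origin (TCP) lies on the centre line of the jaws, within the pads' length; the fingertips stand 17 mm ahead of it and the grasp point (between the pads) lies 2 mm behind it (bot.tcp_to_tips is the distance from the TCP to the fingertips, in mm); z points along the fingers, y is the line along which they close (so a half turn about z gives the same grasp; the last joint's range is limited). The gripper opens to 85 mm and grips with 20 to 120 N. Pads are 22 mm wide; open, the fingers measure 114 mm over their backs; the gripper's body (76 mm by 85 mm) begins 54 mm behind the grasp point. The pads swing forward as they close: fully open they stand 13 mm farther back than shut.
Start: joints at [-1.428, 0.313, 0.046, 1.304, 0, 1.431], TCP at [160.446, -552.206, 212.323] pointing down, gripper open.
Joint ranges: [-2.76, 2.76], [-0.86, 1.69], [-1.03, 1.26], [-2.2, 2.34], [-1.47, 1.5], [-3.14, 3.14]. Speed limits (rad/s): [2.57, 2.57, 3.14, 3.14, 3.14, 3.14].

## Interface

Orientations are given as a rotation vector (axis times angle).
In Python, from workcell import bot gives the robot as it stands. The module is installed in compiled form; this text tells all that it offers.
- The arm moves only by the tool arm_command, never from a script. Its argument "motion" is a list of rows, each a list of 2 entries, a list of its own where there are three numbers: the shift along the tool's x, y, z in mm, then the turn about the tool's z in rad. A call has 1 to 20 rows; each row shifts and turns the commanded pose from where the row before left it, along the tool's axes as they then stand; what a row does not reach is not made up. A row lasts 1/10 s, in which the tool goes at most 50 mm and 8.59 degrees, less where a joint would pass 70% of its speed; a pose out of reach is approached as far as the arm can. A call is refused whole if a number of a shift passes 50 or a number of a turn 0.15, either way. A call with a gripper value outside its range is refused whole. "hand" is the finger opening in mm, from 0 to 85.4, set as the call begins (left out, the last holds). The fingers move at their own pace and stop on an object; "squeeze" is the grip in N (left out, the last holds). Time passes only in rows, so rows that do not move let the fingers close. It gives the time, the measured TCP pose, the force, the opening and the grip force at its end, in the units of the state.
- bot.observe(): the state, without advancing time (a new reading comes with each control period).
- bot.get_image(name): name is "scene" or "top" or "wrist"; returns a dict with "image" (480x640x3 uint8, blue, green, red), "K" (3x3 intrinsics, pixels), "k1" (the pictures are not rectified: a ray, as slopes to the right and down, at radius r is drawn at 1 + k1 r^2 times it, then the intrinsics apply), "view" (4x4, takes a point from world to camera coordinates). Camera axes: x right, y up, looking along -z (the intrinsics and any distortion apply to the point x, -y, -z); pixel columns grow to the right and rows downward; lengths in mm; the calibration is good to about 2 mm. A picture is of the moment at which its call begins. There is no depth.
- bot.hand_in(): hands the job in; it is judged then, once.
The state is a dict: "time_s": time; "qpos": joint angles; "qd": joint speeds; "tau": joint torques, N m; "ee_pos": TCP position; "tcp_rot": TCP orientation; "force": force on the tool from outside, world axes, zero at the start; "ft_torque": the same for the moment, N m; "width": finger opening in mm; "finger_force": force on a finger pad.
Only numpy, scipy, OpenCV 4.12 (cv2) and the standard library are available. Lean on these libraries where they do the work, as an engineer would, in place of code of your own. Each camera call takes 0.05 s, during which the arm holds its last target. There are 200 camera calls.

## Working session

There is one attempt and no reset: what is moved stays moved. The work goes in short steps, Python scripts to look and compute and a tool call to move; the robot and the scene stay as the last step left them, time stands still between calls to the robot, and variables do not carry over. Pictures are saved under pics/ and viewed, at most 11 in all, crops included, and the job is handed in when it is done.

Besides the shell and the picture viewer there is one more tool, called after ">>>" in YAML: its name, and indented under it one key for each argument. arm_command: Moves the arm, as the interface text tells. Its arguments: {"type":"object","properties":{"motion":{"type":"array"},"hand":{"type":"number"},"squeeze":{"type":"number"}},"required":["motion"]}

```bash
mkdir -p pics; cat > h.py <<'E'
import numpy as np, cv2
from workcell import bot
from scipy.optimize import least_squares
def snap(n,f):
    d=bot.get_image(n); cv2.imwrite('pics/'+f+'.png',d['image']); np.savez('pics/'+f+'.npz',K=d['K'],k1=d['k1'],view=d['view']); return d
def proj(f,P):
    d=np.load('pics/'+f+'.npz'); c=(d['view']@np.append(P,1))[:3]
    s=np.array([c[0],-c[1]])/-c[2]; s=s*(1+d['k1']*(s@s)); return d['K'][:2,:2]@s+d['K'][:2,2]
def tri(obs,P0=(500,0,100)):
    r=least_squares(lambda P:np.concatenate([proj(f,P)-uv for f,uv in obs]),P0); return r.x,np.abs(r.fun).max()
E
python3 - <<'E'
from h import *
for n in('scene','top','wrist'): snap(n,n+'0')
s=bot.observe();print({k:np.round(v,3) for k,v in s.items()})
E
```

```text
{'time_s': np.float64(0.15), 'qpos': array([-1.428,  0.314,  0.045,  1.304, -0.   ,  1.431]), 'qd': array([-0.   , -0.003,  0.004,  0.002, -0.001, -0.   ]), 'tau': array([ 4.0000e-03, -4.8107e+01,  2.9882e+01,  1.4000e-02, -0.0000e+00,
       -0.0000e+00]), 'ee_pos': array([ 160.383, -551.754,  211.607]), 'tcp_rot': array([-3.109, -0.443,  0.   ]), 'force': array([-0.597, -0.023, -0.312]), 'ft_torque': array([ 0.04 ,  0.018, -0.028]), 'finger_force': np.float64(0.0), 'width': np.float64(85.092)}
```

View pics/scene0.png

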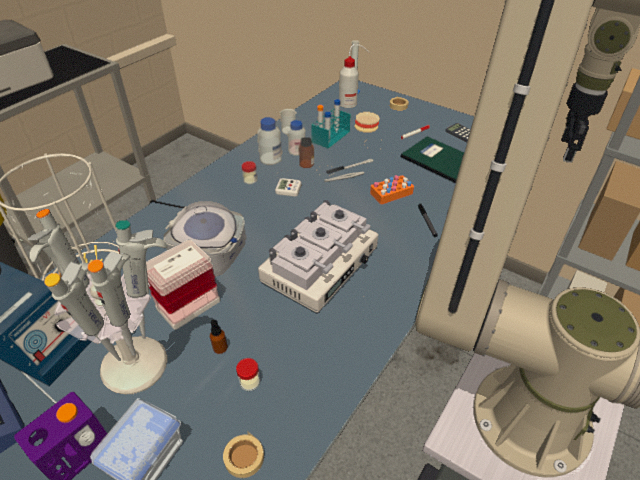

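View pics/top0.png

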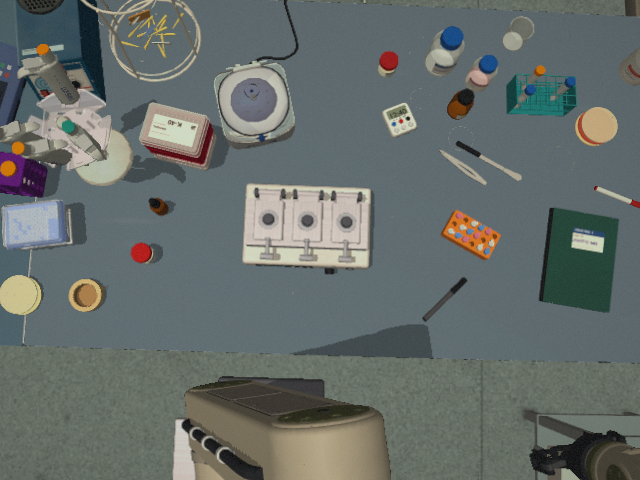

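The scene view shows the heater with bolts near (300,252), (320,233) and (340,215). In the top view the bolts are at (268,219), (307,221), (346,222) and the bars at (268,256), (307,258), (346,259). I'll enlarge both.

```bash
python3 - <<'E'
from h import *
a=cv2.imread('pics/scene0.png')[190:310,250:390];b=cv2.imread('pics/top0.png')[175:280,235:380]
a=cv2.resize(a,None,fx=5,fy=5,interpolation=2)[:600];b=cv2.resize(b,None,fx=5,fy=5,interpolation=2)
cv2.imwrite('pics/ca.png',a);cv2.imwrite('pics/cb.png',b)
E
```

```text
(no output)
```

View pics/ca.png

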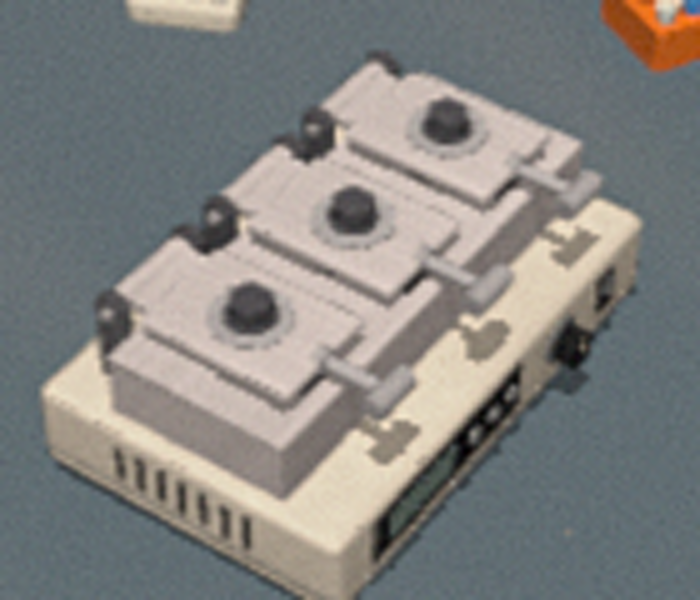

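View pics/cb.png

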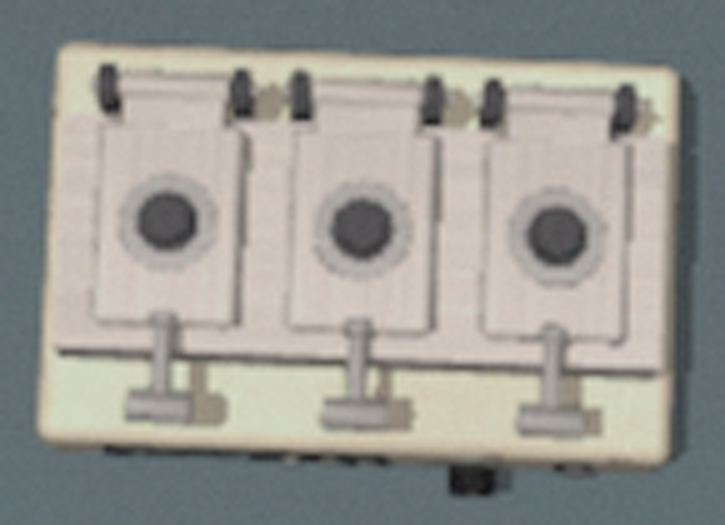

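The scene crop shows bolt tops at (250,298), (355,203), (447,113) and bars at (390,388), (490,283), (582,188). The top crop shows bolts at (167,220), (361,227), (556,235) and bars at (158,406), (354,414), (551,421).

```bash
python3 - <<'E'
from h import *
S=[(250,298),(355,203),(447,113),(390,388),(490,283),(582,188)]
T=[(167,220),(361,227),(556,235),(158,406),(354,414),(551,421)]
for s,t in zip(S,T):
    o=[('scene0',np.array(s)/5+[250,190]-.4),('top0',np.array(t)/5+[235,175]-.4)]
    print(*[np.round(x,1) for x in tri(o)])
for k in ('scene0','top0'):
    d=np.load('pics/'+k+'.npz');print(np.round(-d['view'][:3,:3].T@d['view'][:3,3]),d['k1'],d['K'][0,0])
E
```

```text
[557.8 -24.5 115.1] 0.0
[ 557.  -101.9  114.6] 0.5
[ 556.7 -179.1  115.1] 0.2
[484.2 -23.6 103.4] 0.4
[ 483.3 -101.5  104.8] 0.5
[ 482.8 -179.9  104.8] 0.6
[ 90. 571. 851.] -0.06607561756025822 482.83195577150457
[ 351. -101. 1330.] -0.04313645380225296 620.677244602234
```

>>> arm_command:
  motion:
    - [[0,0,-5],0.142]
    - [[0,0,-5],0.141]
    - [[22,-29.3,0],0]
    - [[22,-29.3,0],0]
    - [[22,-29.3,0],0]
    - [[22,-29.3,0],0]
    - [[22,-29.3,0],0]
    - [[22,-29.3,0],0]
    - [[22,-29.3,0],0]
    - [[22,-29.3,0],0]
    - [[22,-29.3,0],0]
    - [[22,-29.3,0],0]
    - [[22,-29.3,0],0]
    - [[22,-29.3,0],0]
    - [[22,-29.3,0],0]
    - [[22,-29.3,0],0]
    - [[22,-29.3,0],0]
    - [[22,-29.3,0],0]
    - [[22,-29.3,0],0]
    - [[22,-29.3,0],0]
  hand: 0

```text
time_s: 2.15
ee_pos: [557.1, -23.4, 222.0]
tcp_rot: [3.141, 0.0, -0.001]
force: [-0.5, -0.6, 0.1]
width: 0.0
finger_force: 0.0
```

>>> arm_command:
  motion:
    - [[0,0,0],0]
    - [[0,0,0],0]
    - [[0,0,0],0]

```text
time_s: 2.45
ee_pos: [555.9, -25.4, 222.0]
tcp_rot: [3.141, -0.001, -0.002]
force: [-0.1, -0.3, -0.6]
width: 0.2
finger_force: 0.0
```

```bash
python3 - <<'E'
from h import *
s=bot.observe();print({k:np.round(s[k],3) for k in('time_s','ee_pos','tcp_rot','force','width','qpos')})
snap('wrist','w1')
for P in [(557.5,-24.5,116.5),(484,-24,100)]: print(proj('w1',np.array(P,float)))
E
```

```text
{'time_s': np.float64(2.45), 'ee_pos': array([555.874, -25.396, 221.992]), 'tcp_rot': array([ 3.141e+00, -1.000e-03, -2.000e-03]), 'force': array([-0.104, -0.34 , -0.555]), 'width': np.float64(0.151), 'qpos': array([-0.19 ,  0.275,  0.018,  1.314, -0.   ,  2.953])}
[319.29359124 229.08273073]
[319.02577488 301.05927116]
```

View pics/w1.png

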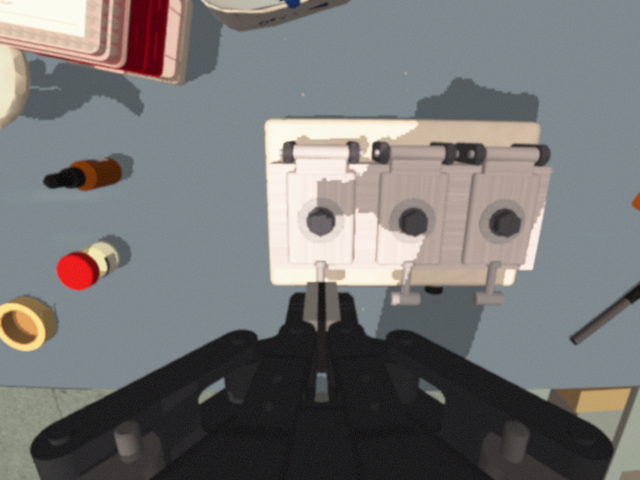

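The wrist view shows the left bolt near (321,219) against a prediction of (319,229). The middle and right bars are at (406,298) and (489,298). I'll check that discrepancy with all three views.

```bash
python3 - <<'E'
from h import *
a=cv2.imread('pics/w1.png')[130:320,260:560]
cv2.imwrite('pics/cw.png',cv2.resize(a,None,fx=2.66,fy=2.66,interpolation=2))
for P in [(557.5,-24.5,115),(557,-102,115),(556.7,-179.3,115),(483.3,-101.5,104.5),(482.8,-179.9,104.5),(613,-102,99)]: print(np.round(proj('w1',np.array(P,float))),np.round(proj('top0',np.array(P,float))))
d=np.load('pics/w1.npz');print(np.round(d['view'],3),d['K'],d['k1']); print(-d['view'][:3,:3].T@d['view'][:3,3])
E
```

```text
[319. 229.] [268. 219.]
[413. 229.] [307. 220.]
[505. 230.] [346. 222.]
[404. 304.] [306. 258.]
[488. 304.] [345. 259.]
[413. 159.] [308. 194.]
[[-0.00000e+00 -1.00000e+00  0.00000e+00 -2.58510e+01]
 [ 9.59000e-01 -0.00000e+00 -2.84000e-01 -4.94932e+02]
 [ 2.84000e-01 -0.00000e+00  9.59000e-01 -5.47264e+02]
 [ 0.00000e+00  0.00000e+00  0.00000e+00  1.00000e+00]] [[339.4491732    0.         321.27432473]
 [  0.         339.4491732  237.05197878]
 [  0.           0.           1.        ]] -0.043261343341350615
[630.00711392 -26.13905019 384.09872954]
```

View pics/cw.png

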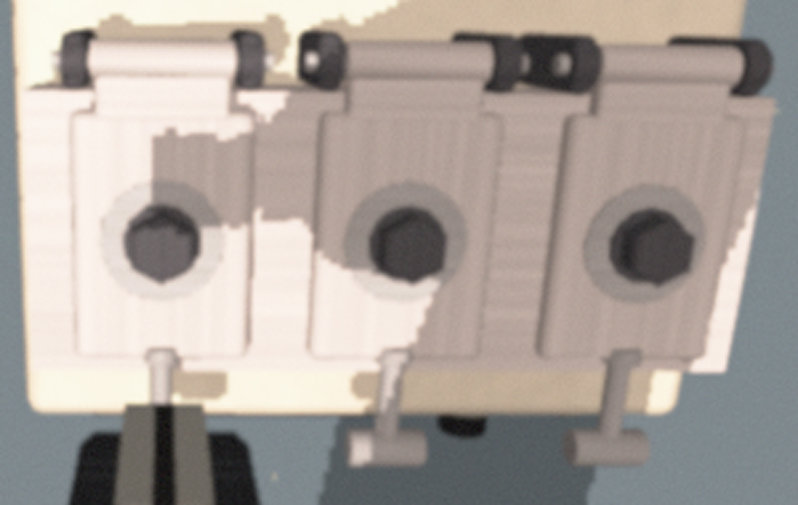

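The middle and right bolts and the bars all show the same shift of about 6 px, so it's a wrist-camera bias of a few mm. I'll aim between the two estimates: bolts x≈559, y≈-25.5, -103, -180.5, and bars x≈486.

>>> arm_command:
  motion:
    - [[3,0,15],0]
    - [[0,0,20],0]
    - [[0,0,20],0]
    - [[0,0,15],0]
    - [[0,0,8],0]
    - [[0,0,5],0]
    - [[0,0,0],0]
    - [[0,0,0],0]

```text
time_s: 3.3
ee_pos: [560.0, -25.3, 140.0]
tcp_rot: [3.141, -0.001, 0.002]
force: [-0.1, 0.6, -0.5]
width: 0.3
finger_force: 0.0
```

>>> arm_command:
  motion:
    - [[0,0,1],0]
    - [[0,0,1],0]
    - [[0,0,1],0]
    - [[0,0,0],0]
    - [[0,0,0],0]

```text
time_s: 3.8
ee_pos: [559.6, -24.8, 136.3]
tcp_rot: [3.141, -0.0, -0.0]
force: [-0.2, 0.2, 0.5]
width: -0.2
finger_force: 0.0
```

>>> arm_command:
  motion:
    - [[0,0,1],0]
    - [[0,0,1],0]
    - [[0,0,0],0]
    - [[0,0,0],0]

```text
time_s: 4.2
ee_pos: [559.5, -24.9, 134.2]
tcp_rot: [3.142, -0.0, -0.0]
force: [-0.7, 0.0, 0.6]
width: 0.1
finger_force: 0.0
```

>>> arm_command:
  motion:
    - [[0,0,1],0]
    - [[0,0,1],0]
    - [[0,0,0],0]
    - [[0,0,0],0]

```text
time_s: 4.6
ee_pos: [559.5, -24.9, 132.2]
tcp_rot: [3.142, -0.0, -0.0]
force: [0.5, -0.6, 0.8]
width: -0.2
finger_force: 0.0
```

>>> arm_command:
  motion:
    - [[0,0,1],0]
    - [[0,0,1],0]
    - [[0,0,0],0]
    - [[0,0,0],0]

```text
time_s: 5.0
ee_pos: [559.5, -24.9, 130.2]
tcp_rot: [3.142, -0.0, -0.0]
force: [0.9, -0.2, 0.0]
width: -0.1
finger_force: 0.0
```

>>> arm_command:
  motion:
    - [[0,0,1],0]
    - [[0,0,1],0]
    - [[0,0,0],0]
    - [[0,0,0],0]

```text
time_s: 5.4
ee_pos: [559.5, -24.9, 128.2]
tcp_rot: [3.142, -0.0, -0.0]
force: [0.6, 0.2, -0.3]
width: 0.1
finger_force: 0.0
```

>>> arm_command:
  motion:
    - [[0,0,1],0]
    - [[0,0,0],0]
    - [[0,0,0],0]

```text
time_s: 5.7
ee_pos: [559.5, -24.9, 127.2]
tcp_rot: [3.142, -0.0, -0.0]
force: [-0.3, 0.6, -0.1]
width: -0.3
finger_force: 0.0
```

```bash
python3 - <<'E'
from h import *
a=snap('wrist','w2')['image'][0:330,180:620]
b=snap('scene','s2')['image'][195:285,270:370]
cv2.imwrite('pics/c2.png',np.hstack([cv2.resize(a,(440,330)),cv2.resize(b,(360,330),interpolation=2)]))
s=bot.observe();print(s['force'],s['ee_pos'])
E
```

```text
[-0.62975099 -0.59045603 -0.8823323 ] [559.55554346 -24.86917551 127.2635266 ]
```

View pics/c2.png

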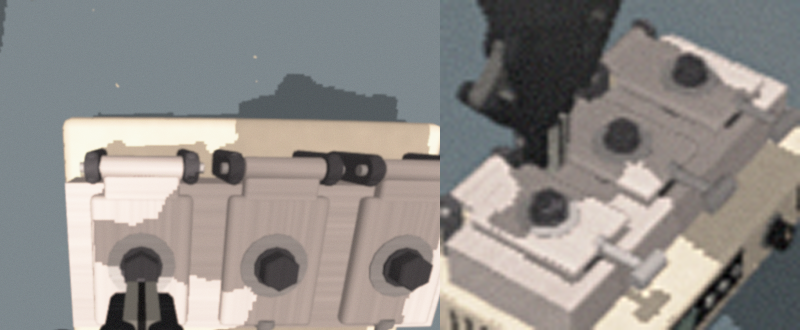

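The fingertips are over the left bolt but look clear of it. Tip is at about (300,240) in the scene and (320,283) in the wrist, and the bolt is at (300,251) and (320,262).

```bash
python3 - <<'E'
from h import *
print(bot.tcp_to_tips)
for z in (105,110,116,122,128,134): print(z,np.round(proj('s2',np.array([559.5,-25,z])),1),np.round(proj('w2',np.array([559.5,-25,z])),1))
print(tri([('s2',(300.5,240)),('w2',(320,281))]))
E
```

```text
17.0
105 [299.2 252.1] [320.2 269.2]
110 [299.2 250.4] [320.2 272.5]
116 [299.1 248.5] [320.2 276.7]
122 [299.  246.5] [320.1 281.1]
128 [298.9 244.5] [320.1 285.8]
134 [298.9 242.5] [320.  290.8]
(array([564.57359604, -25.31372077, 134.03973982]), np.float64(3.4366424414081393))
```

The fingertips stand higher than nominal when shut, so I'll continue down in small guarded steps.

>>> arm_command:
  motion:
    - [[0,0,1],0]
    - [[0,0,1],0]
    - [[0,0,1],0]
    - [[0,0,0],0]

```text
time_s: 6.2
ee_pos: [559.4, -24.9, 124.0]
tcp_rot: [3.142, -0.0, -0.001]
force: [-0.2, -0.7, -0.1]
width: -0.1
finger_force: 0.0
```

>>> arm_command:
  motion:
    - [[0,0,1],0]
    - [[0,0,1],0]
    - [[0,0,0],0]

```text
time_s: 6.5
ee_pos: [559.4, -24.9, 122.1]
tcp_rot: [3.142, -0.0, -0.0]
force: [-0.5, -0.2, -0.5]
width: -0.1
finger_force: 0.0
```

>>> arm_command:
  motion:
    - [[0,0,1],0]
    - [[0,0,1],0]
    - [[0,0,0],0]

```text
time_s: 6.8
ee_pos: [559.4, -24.9, 120.1]
tcp_rot: [3.142, -0.0, -0.0]
force: [0.7, 0.2, -0.2]
width: -0.5
finger_force: 0.0
```

```bash
python3 - <<'E'
from h import *
a=snap('wrist','w3')['image'][160:340,250:390]
b=snap('scene','s3')['image'][200:290,265:335]
cv2.imwrite('pics/c3.png',np.hstack([cv2.resize(a,(400,514),interpolation=2),cv2.resize(b,(400,514),interpolation=2)]))
E
```

```text
(no output)
```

View pics/c3.png

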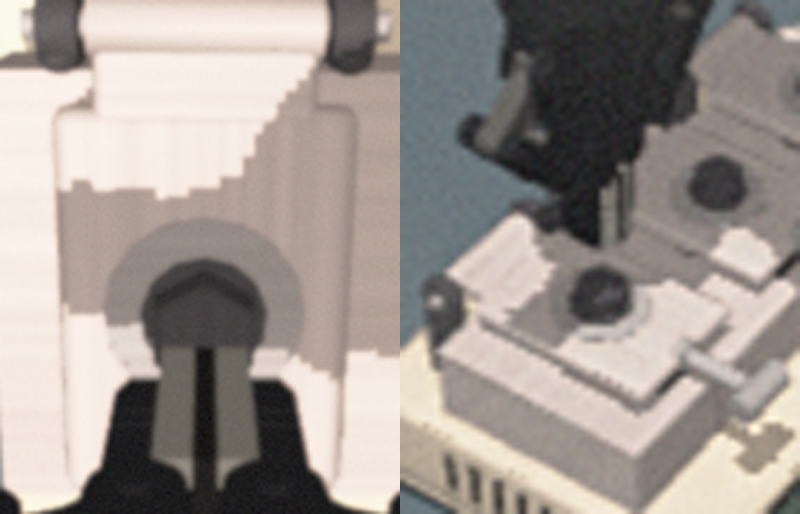

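Along the wrist ray the tips lie above the bolt face, at roughly z≈130 with TCP z=120. The tool must be effectively shorter than stated, so contact will calibrate it. I'll continue.

>>> arm_command:
  motion:
    - [[0,0,1],0]
    - [[0,0,1],0]
    - [[0,0,1],0]
    - [[0,0,0],0]

```text
time_s: 7.3
ee_pos: [559.4, -24.9, 117.1]
tcp_rot: [3.142, -0.0, -0.0]
force: [0.7, 0.0, -0.2]
width: -0.1
finger_force: 0.0
```

>>> arm_command:
  motion:
    - [[0,0,1],0]
    - [[0,0,1],0]
    - [[0,0,0],0]

```text
time_s: 7.6
ee_pos: [559.5, -24.9, 115.1]
tcp_rot: [3.142, -0.0, -0.0]
force: [-0.4, 0.5, -0.4]
width: -0.0
finger_force: 0.0
```

>>> arm_command:
  motion:
    - [[0,0,1],0]
    - [[0,0,1],0]
    - [[0,0,0],0]

```text
time_s: 7.9
ee_pos: [559.4, -24.9, 113.1]
tcp_rot: [3.142, -0.0, -0.0]
force: [-0.1, -0.1, -0.2]
width: 0.2
finger_force: 0.0
```

>>> arm_command:
  motion:
    - [[0,0,1],0]
    - [[0,0,1],0]
    - [[0,0,0],0]

```text
time_s: 8.2
ee_pos: [559.4, -24.9, 111.1]
tcp_rot: [3.142, -0.0, -0.0]
force: [0.4, 0.9, 0.1]
width: -0.3
finger_force: 0.0
```

>>> arm_command:
  motion:
    - [[0,0,1],0]
    - [[0,0,1],0]
    - [[0,0,0],0]

```text
time_s: 8.5
ee_pos: [559.5, -24.9, 109.1]
tcp_rot: [3.142, -0.0, -0.0]
force: [-0.5, 0.0, -0.8]
width: 0.1
finger_force: 0.0
```

>>> arm_command:
  motion:
    - [[0,0,1],0]
    - [[0,0,1],0]
    - [[0,0,0],0]

```text
time_s: 8.8
ee_pos: [559.4, -24.8, 107.1]
tcp_rot: [-3.142, 0.0, 0.0]
force: [0.1, 0.8, -0.7]
width: 0.1
finger_force: 0.0
```

>>> arm_command:
  motion:
    - [[0,0,1],0]
    - [[0,0,1],0]
    - [[0,0,0],0]

```text
time_s: 9.1
ee_pos: [559.4, -24.9, 105.1]
tcp_rot: [3.142, -0.0, -0.0]
force: [0.4, -0.2, -0.2]
width: 0.2
finger_force: 0.0
```

>>> arm_command:
  motion:
    - [[0,0,1],0]
    - [[0,0,1],0]
    - [[0,0,0],0]

```text
time_s: 9.4
ee_pos: [559.4, -24.9, 103.1]
tcp_rot: [3.142, -0.0, -0.0]
force: [-0.3, -0.4, -0.3]
width: -0.0
finger_force: 0.0
```

>>> arm_command:
  motion:
    - [[0,0,1],0]
    - [[0,0,1],0]
    - [[0,0,0],0]

```text
time_s: 9.7
ee_pos: [559.4, -24.9, 101.1]
tcp_rot: [3.142, -0.0, -0.0]
force: [0.2, 0.6, -0.4]
width: -0.1
finger_force: 0.0
```

>>> arm_command:
  motion:
    - [[0,0,1],0]
    - [[0,0,1],0]
    - [[0,0,0],0]

```text
time_s: 10.0
ee_pos: [559.4, -24.9, 99.1]
tcp_rot: [3.142, -0.0, -0.0]
force: [0.1, 0.2, -0.4]
width: -0.3
finger_force: 0.0
```

```bash
python3 - <<'E'
from h import *
a=snap('wrist','w4')['image'][120:340,235:405]
b=snap('scene','s4')['image'][200:290,265:335]
cv2.imwrite('pics/c4.png',np.hstack([cv2.resize(a,(400,514),interpolation=2),cv2.resize(b,(400,514),interpolation=2)]))
E
```

```text
(no output)
```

View pics/c4.png

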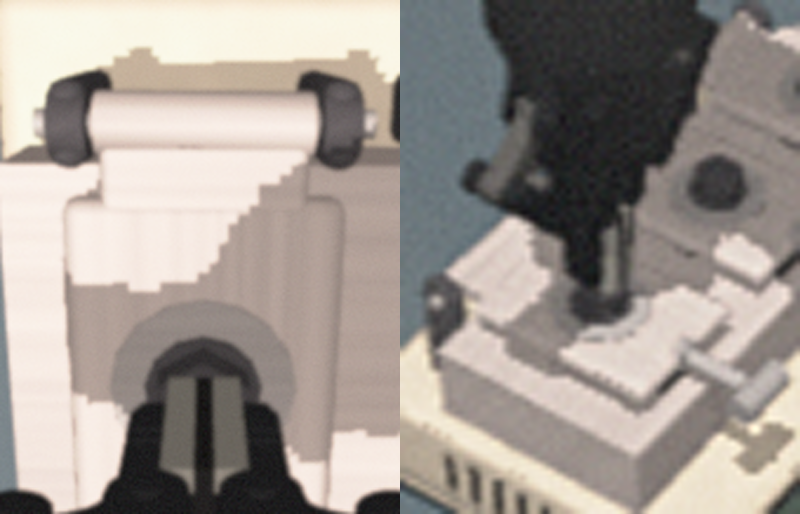

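Tip is now at about (301,251) in the scene, practically on the bolt top, so contact is imminent.

>>> arm_command:
  motion:
    - [[0,0,1],0]
    - [[0,0,0],0]

```text
time_s: 10.3
ee_pos: [559.5, -24.9, 98.2]
tcp_rot: [3.142, -0.0, -0.0]
force: [0.4, -0.0, 0.7]
width: 0.3
finger_force: 0.0
```

>>> arm_command:
  motion:
    - [[0,0,1],0]
    - [[0,0,0],0]

```text
time_s: 10.5
ee_pos: [559.5, -24.9, 97.1]
tcp_rot: [3.142, -0.0, -0.0]
force: [-0.6, 0.2, -0.5]
width: 0.1
finger_force: 0.0
```

>>> arm_command:
  motion:
    - [[0,0,1],0]
    - [[0,0,0],0]

```text
time_s: 10.7
ee_pos: [559.5, -24.9, 96.1]
tcp_rot: [3.142, -0.0, -0.0]
force: [0.1, -0.2, 0.3]
width: -0.0
finger_force: 0.1
```

>>> arm_command:
  motion:
    - [[0,0,1],0]
    - [[0,0,0],0]

```text
time_s: 10.9
ee_pos: [559.5, -24.9, 95.1]
tcp_rot: [3.141, -0.0, -0.0]
force: [-0.4, -0.0, -0.1]
width: 0.0
finger_force: 0.3
```

>>> arm_command:
  motion:
    - [[0,0,1],0]
    - [[0,0,0],0]

```text
time_s: 11.1
ee_pos: [559.5, -24.9, 94.2]
tcp_rot: [3.141, -0.0, -0.0]
force: [-0.8, 0.3, 1.4]
width: 0.2
finger_force: 0.4
```

>>> arm_command:
  motion:
    - [[0,0,1],0]
    - [[0,0,0],0]

```text
time_s: 11.3
ee_pos: [559.4, -24.9, 93.2]
tcp_rot: [3.141, -0.0, -0.0]
force: [0.0, 0.1, 1.6]
width: -0.4
finger_force: 0.6
```

>>> arm_command:
  motion:
    - [[0,0,1],0]
    - [[0,0,0],0]

```text
time_s: 11.5
ee_pos: [559.5, -24.9, 93.0]
tcp_rot: [3.141, -0.0, 0.001]
force: [-3.2, 0.5, 6.2]
width: -0.4
finger_force: 3.0
```

The left lid gives: force rose slowly from z≈97 to 93, then hit a hard stop. I'll compare with the middle.

>>> arm_command:
  motion:
    - [[0,0,-3],0]
    - [[0,0,-12],0]
    - [[0,0,-10],0]
    - [[0,20,0],0]
    - [[0,30,0],0]
    - [[0,28,0],0]
    - [[0,0,5],0]
    - [[0,0,10],0]
    - [[0,0,4],0]
    - [[0,0,0],0]
    - [[0,0,0],0]

```text
time_s: 12.6
ee_pos: [559.3, -101.8, 98.0]
tcp_rot: [-3.141, -0.002, 0.001]
force: [0.6, -0.7, -0.7]
width: 0.1
finger_force: 0.0
```

>>> arm_command:
  motion:
    - [[0,0,1],0]
    - [[0,0,0],0]

```text
time_s: 12.8
ee_pos: [559.6, -102.2, 97.5]
tcp_rot: [-3.141, -0.001, -0.0]
force: [-0.7, 1.0, 3.1]
width: -0.3
finger_force: 1.2
```

>>> arm_command:
  motion:
    - [[0,0,1],0]
    - [[0,0,0],0]

```text
time_s: 13.0
ee_pos: [559.6, -102.2, 97.4]
tcp_rot: [-3.141, -0.001, -0.001]
force: [-3.3, 1.7, 8.5]
width: 0.2
finger_force: 4.2
```

>>> arm_command:
  motion:
    - [[0,0,1],0]
    - [[0,0,0],0]

```text
time_s: 13.2
ee_pos: [559.6, -102.2, 97.3]
tcp_rot: [-3.141, -0.001, -0.002]
force: [-4.8, 2.8, 13.8]
width: -0.3
finger_force: 7.0
```

The middle lid is solid at 97.5. The right lid is next.

>>> arm_command:
  motion:
    - [[0,0,-5],0]
    - [[0,0,-12],0]
    - [[0,0,-5],0]
    - [[0,20,0],0]
    - [[0,30,0],0]
    - [[0,28,0],0]
    - [[0,0,5],0]
    - [[0,0,10],0]
    - [[0,0,4],0]
    - [[0,0,0],0]
    - [[0,0,0],0]

```text
time_s: 14.3
ee_pos: [559.3, -179.8, 97.9]
tcp_rot: [-3.141, -0.002, 0.001]
force: [-1.0, 0.4, -0.5]
width: 0.3
finger_force: 0.0
```

>>> arm_command:
  motion:
    - [[0,0,1],0]
    - [[0,0,0],0]

```text
time_s: 14.5
ee_pos: [559.5, -180.0, 97.5]
tcp_rot: [-3.141, -0.001, -0.0]
force: [-1.6, 1.1, 2.5]
width: -0.1
finger_force: 1.5
```

>>> arm_command:
  motion:
    - [[0,0,1],0]
    - [[0,0,0],0]

```text
time_s: 14.7
ee_pos: [559.5, -180.1, 97.4]
tcp_rot: [-3.141, -0.001, -0.001]
force: [-2.9, 3.2, 9.2]
width: -0.4
finger_force: 4.4
```

>>> arm_command:
  motion:
    - [[0,0,1],0]
    - [[0,0,0],0]

```text
time_s: 14.9
ee_pos: [559.6, -180.1, 97.3]
tcp_rot: [-3.141, -0.001, -0.002]
force: [-5.4, 4.4, 14.2]
width: -0.2
finger_force: 7.1
```

Right is solid too, so the left lid is the loose one. The tips are about 19 mm behind the reported TCP, from contact at TCP z=97.6 on the 116.5 mm head. I'll move above the left bar.

>>> arm_command:
  motion:
    - [[0,0,-5],0]
    - [[0,0,-20],0]
    - [[0,0,-20],0]
    - [[-7,-15,0],0]
    - [[-15,-30,0],0]
    - [[-15,-35,0],0]
    - [[-15,-35,0],0]
    - [[-15,-28,0],0]
    - [[-6.5,-12,0],0]
    - [[0,0,15],0]
    - [[0,0,8],0]
    - [[0,0,0],0]
    - [[0,0,0],0]
  hand: 50

```text
time_s: 16.2
ee_pos: [486.3, -26.4, 117.1]
tcp_rot: [3.141, -0.002, -0.001]
force: [1.1, 0.6, -0.1]
width: 49.7
finger_force: 0.0
```

```bash
python3 - <<'E'
from h import *
a=snap('wrist','w5')['image'][150:400,180:460]
b=snap('scene','s5')['image'][195:295,265:365]
cv2.imwrite('pics/c5.png',np.hstack([cv2.resize(a,(448,400),interpolation=2),cv2.resize(b,(350,400),interpolation=2)]))
s=bot.observe();print(s['ee_pos'],s['width'],s['time_s'],proj('w5',np.array([485,-25,100])))
E
```

```text
[486.64564733 -26.48058942 117.60212994] 49.99706891606746 16.3 [317.49995407 274.60233978]
```

View pics/c5.png

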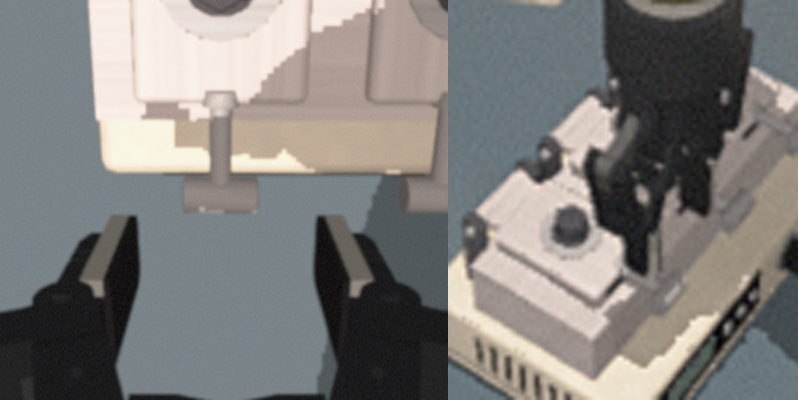

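The wrist view shows the left bar at about (318,272), centred between the fingers to within 1.5 mm, and x agrees. I'll correct y and descend.

>>> arm_command:
  motion:
    - [[0,-1.5,6],0]
    - [[0,0,10],0]
    - [[0,0,10],0]
    - [[0,0,10],0]
    - [[0,0,0],0]

```text
time_s: 16.8
ee_pos: [484.5, -24.1, 79.3]
tcp_rot: [-3.141, 0.0, 0.005]
force: [-0.5, 0.3, -0.1]
width: 49.9
finger_force: 0.0
```

>>> arm_command:
  motion:
    - [[0,0,5],0]
    - [[0,0,5],0]
    - [[0,0,5],0]
    - [[0,0,3],0]
    - [[0,0,0],0]
    - [[0,0,0],0]

```text
time_s: 17.4
ee_pos: [486.1, -24.4, 63.3]
tcp_rot: [3.141, -0.0, 0.0]
force: [-0.5, -0.3, 0.1]
width: 49.7
finger_force: 0.0
```

>>> arm_command:
  motion:
    - [[0,0,2],0]
    - [[0,0,1],0]
    - [[0,0,0],0]

```text
time_s: 17.7
ee_pos: [486.0, -24.4, 60.2]
tcp_rot: [3.141, -0.0, -0.0]
force: [0.2, -0.7, -0.2]
width: 49.7
finger_force: 0.0
```

>>> arm_command:
  motion:
    - [[0,0,0],0]
    - [[0,0,0],0]
    - [[0,0,0],0]
    - [[0,0,0],0]
    - [[0,0,0],0]
    - [[0,0,0],0]
    - [[0,0,0],0]
    - [[0,0,0],0]
  hand: 0
  squeeze: 60

```text
time_s: 18.5
ee_pos: [486.1, -24.2, 60.3]
tcp_rot: [-3.141, 0.0, -0.0]
force: [0.1, 2.2, 1.0]
width: 24.5
finger_force: 58.8
```

The grip holds on the bar at width 24.5. Now swing along the 130 mm arc.

>>> arm_command:
  motion:
    - [[0.2,0,-6.8],0]
    - [[0.5,0,-6.8],0]
    - [[0.9,0,-6.8],0]
    - [[1.2,0,-6.7],0]
    - [[1.6,0,-6.6],0]
    - [[0,0,0],0]

```text
time_s: 19.1
ee_pos: [490.6, -24.3, 94.8]
tcp_rot: [3.142, -0.0, 0.001]
force: [2.3, 3.0, -3.3]
width: 24.5
finger_force: 59.1
```

>>> arm_command:
  motion:
    - [[1.9,0,-6.5],0]
    - [[2.3,0,-6.4],0]
    - [[2.6,0,-6.3],0]
    - [[2.9,0,-6.1],0]
    - [[3.2,0,-6.0],0]
    - [[0,0,0],0]

```text
time_s: 19.7
ee_pos: [503.3, -24.4, 125.9]
tcp_rot: [3.141, -0.0, -0.001]
force: [1.0, 2.0, -5.0]
width: 24.7
finger_force: 59.2
```

Smooth, with the width unchanged. Continue to about 59°.

>>> arm_command:
  motion:
    - [[3.5,0,-5.8],0]
    - [[3.9,0,-5.6],0]
    - [[4.1,0,-5.4],0]
    - [[4.4,0,-5.2],0]
    - [[4.7,0,-4.9],0]
    - [[0,0,0],0]

```text
time_s: 20.3
ee_pos: [524.4, -24.4, 152.9]
tcp_rot: [3.141, 0.0, 0.0]
force: [-1.9, 1.0, -4.2]
width: 24.5
finger_force: 59.3
```

>>> arm_command:
  motion:
    - [[4.9,0,-4.7],0]
    - [[5.2,0,-4.4],0]
    - [[5.4,0,-4.1],0]
    - [[5.6,0,-3.9],0]
    - [[3.8,0,-2.4],0]
    - [[0,0,0],0]
    - [[0,0,0],0]
    - [[0,0,0],0]

```text
time_s: 21.1
ee_pos: [548.6, -24.6, 171.5]
tcp_rot: [3.141, -0.001, -0.001]
force: [-3.6, -1.3, -5.6]
width: 24.4
finger_force: 59.3
```

```bash
python3 - <<'E'
from h import *
a=snap('wrist','w6')['image'];b=snap('scene','s6')['image'][150:300,250:400]
cv2.imwrite('pics/c6.png',np.hstack([cv2.resize(a,(400,300)),cv2.resize(b,(400,300),interpolation=2)]))
s=bot.observe();print(s['ee_pos'],s['width'],s['time_s'],s['force'],s['finger_force'])
E
```

```text
[548.61420562 -24.53574092 171.5885437 ] 24.43226119343078 21.2 [-2.65996921 -0.97320038 -5.65453396] 59.25839424133301
```

View pics/c6.png

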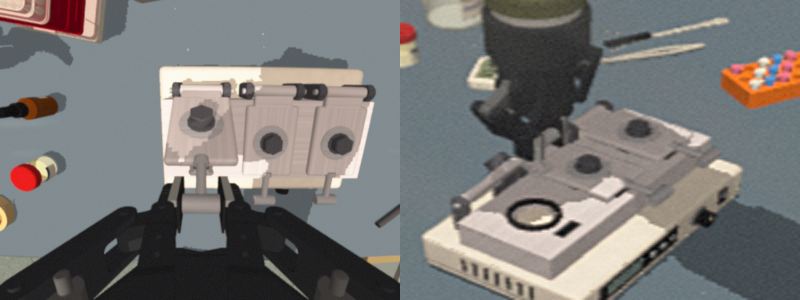

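The last picture shows the left lid swung up with its bar held between the pads (wrist (325,322)). The other two lids are shut and the surroundings are untouched. A rise of 111 mm puts it at about 58°.

```bash
python3 -c "
from workcell import bot
print(bot.hand_in())"
```

```text
the job is handed in; nothing more can be done
None
```

The left lid was the unlatched one: tapped left to right, it gave about 4–5 mm while the middle and right were solid. I handed the job in with it held about 58° open by its T-bar, the other lids shut, after about 21 s of robot time.

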